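# Hold a bayonet lamp cartridge in the test socket

## Task

Test the lamp cartridge: swing the red cam lever of the grey test stand a quarter turn so that the black dust shutter springs aside, take the lamp cartridge out of its storage cup and put its bayonet plug into the uncovered socket. Push it down against the spring until its collar is home on the socket plate and turn it a quarter turn clockwise, seen from above, to the stop. The contacts only close while somebody holds the lamp, so finish still gripping it, pressed fully home and turned to the stop, and leave the other things on the bench where they stand.

Things in the scene. Friction and masses are not known exactly. Their poses are not given: they have to be found in the camera images.
- lamp_tester: Fixed grey test stand, 100 x 136 x 50 mm. Origin: on the bench under the socket axis; z up; the deck and socket plate are at z = 50 mm, from x = -62 to 38 and y = -38 to 98 mm in its own frame. Own x = direction of the socket's two key slots; the shutter opens along own +y; the lever sits at own -x. Under the 8 mm thick aluminium socket plate is the sprung plunger (first touched by the plug's foot 14 mm below the plate's top) and the sprung contact ring that the pins turn.
- socket_mouth (a point): Centre of the socket hole at the top of the socket plate (50 mm above the bench), axes as lamp_tester. Round hole 30 mm in diameter with two slots, each 11 mm wide and reaching 22 mm from the centre, along its +x and -x. The lamp's pins pass the slots downward and then turn under the plate, clockwise seen from above only. While the shutter is closed it covers the hole.
- cam_lever (a joint): Angle of the cam lever about its vertical pivot, rad: 0 locked, grows counterclockwise seen from above, stop at 1.57. Stiff (about 0.12 N m) and stays where left. Starts at 0 to 0.2; from about 1.0 on the shutter is free.
- lever_pivot (a point): Top of the lever's pivot, at x = -46, y = 32 mm of lamp_tester, 66 mm above the bench. To the left of the test stand, on the black tray, stand bottles reaching about 0.2 m above the bench: pass above them.
- lever_peg (a point): Top centre of the upright round red peg at the lever's end, 14 mm in diameter and 34 mm tall (its top is 99 mm above the bench), 55 mm from the pivot axis: at lamp_tester's own +y of the pivot when the lever is locked, at its own -x when free. Site axes turn with the lever.
- shutter (a joint): Travel of the black sliding dust shutter (56 x 52 mm plate, top 5.5 mm above the deck, with an 8 mm high tab), m: 0 closed over the socket, 0.058 open. Its spring (2 to 3 N) opens it along lamp_tester's +y as soon as the lever's cam lets it go.
- plunger (a joint): Depth of the sprung plunger in the socket, m: 0 when up, about 0.005 when the lamp's pins just clear the underside of the plate, 0.009 when the lamp's collar lies on the plate. Spring 3 N at the top, about 8.5 N at 0.009.
- contact_ring (a joint): Angle of the sprung contact ring that the lamp's pins push, rad: 0 at rest, grows clockwise seen from above, stop at 1.40. A pin that stands centred in its slot must turn about 0.15 rad before it meets the ring, so the lamp turns about 1.55 rad in all. Return torque 0.03 to 0.1 N m.
- lamp: Loose lamp cartridge, 120 g, standing upright. Origin: centre of its foot. Steel plug 26 mm in diameter from z = 0 to 23 mm with a tapered foot; two round pins 6 mm thick at z = 8 mm stick out along own +x and -x to 20 mm from the axis; white collar 50 mm in diameter from z = 23 to 29 mm with red marks above the pins; white finger grip above it, z = 29 to 63 mm, 40 mm along own x and 20 mm thick along own y (grasp it across the 20 mm). The same after a half turn.
- lamp_cup: Fixed grey round storage cup, 60 mm in diameter, 26 mm high, bore 44 mm. Origin: centre of its underside. The lamp's collar rests on its rim, the plug hangs inside, the lamp may stand at any yaw.
- beaker: Small clear beaker, 45 x 45 x 59 mm, bystander, origin at the centre of its underside.
- dish_a: Culture dish with lid, standing on the dark mat, 60 x 60 x 15 mm, bystander, origin at the centre of its underside.
- hemocytometer: Counting chamber slide, 34 x 75 x 8 mm, bystander, origin at the centre of its underside.
Things that resemble listed ones, but are neither listed nor needed, are in the scene too. Leave any brown look-alike of the lamp alone.

How it is judged (in metres and radians):
On the way, in this order (a step that is already met when the one before it is completed fails the run):
1. the cam lever is swung free and the shutter has sprung open (value of joint cam_lever above 1 rad and value of joint shutter above 0.05 m), for 0.1 s.
2. the plug is in the socket and pressed down, not yet turned (value of joint plunger above 0.004 m and horizontal distance between lamp and socket_mouth below 0.005 m and value of joint contact_ring below 0.5 rad), for 0.05 s.
At the end, for the whole second after the job is handed in: Lamp still gripped (over 2 N) and at rest in the socket: within 5 mm of its axis, within 8 degrees of upright, foot over 20.5 mm below the plate's top (home: 23 mm), plunger pressed over 6.8 mm, contact ring past 1.15 rad (stop 1.40), shutter open (value of joint contact_ring above 1.15 rad and value of joint plunger above 0.0068 m and horizontal distance between lamp and socket_mouth below 0.005 m and z of lamp in the frame of socket_mouth below -0.0205 m and angle between lamp's own z axis and vertical below 0.14 rad and contact force between the fingers and lamp above 2 N and value of joint shutter above 0.05 m and linear speed of lamp below 0.02 m/s); the arm keeps its last pose, push and grip.
It fails at once if a bystander was pushed more than 3 cm (distance of any of beaker, dish_a, hemocytometer from where it was at the start of the episode above 0.03 m).
It fails at once if the beaker was tipped over (angle between beaker's own z axis and vertical above 0.6 rad).
It also fails if it takes over 51 s, if anything falls off the work surface, if the arm or the gripper's body presses on something with over 40 N, if the wrist force passes 120 N, or if a joint passes its speed limit or range.

## Robot

A 6-joint arm with a two-finger parallel gripper is mounted at the origin on a cart in front of the work surface, level with it; the furniture and walls round the work are solid. World frame = base frame: x ahead of the robot, y to its left, z up, the work surface at z = 0. Lengths are in mm, angles in rad, forces in N, time in s.
With the tool pointing down it reaches from about 300 to 775 mm from the base axis. Payload 14.6 kg.
Tool frame: the origin (TCP) lies between the finger pads; the fingertips stand 25 mm ahead of it and the grasp point (between the pads) lies 6 mm ahead of it; z points along the fingers, x is the direction in which the jaws open and shut, and the axes are right-handed (so a half turn about z gives the same grasp; the last joint's range is limited). The gripper opens to 94 mm and grips with 3 to 60 N. Pads are 16 mm wide; open, the fingers measure 119 mm over their backs; the gripper's body (75 mm by 177 mm) begins 78 mm behind the grasp point.
Start: joints at [-1.193, 0.3, 1.521, -0, 1.321, -0.067], TCP at [236.645, -496.476, 230.446] pointing down, gripper open.
Joint ranges: [-3.03, 3.03], [-0.79, 2.21], [0.23, 2.52], [-1.04, 4.18], [0, 3.07], [-2.55, 2.55]. Speed limits (rad/s): [2.22, 2.22, 2.57, 3.14, 3.14, 3.14].

## Interface

Orientations are given as [roll, pitch, yaw] about the fixed x, y, z axes, in that order (R = Rz(yaw) Ry(pitch) Rx(roll)).
In Python, from cell import manip gives the robot as it stands.
- The arm moves only by the tool apply_moves, never from a script. Its argument "series" is a list of rows, each a list of 3 entries, a list of its own where there are three numbers: the shift along the world's x, y, z in cm, then the turn, a rotation vector about the world's x, y, z in rad, then the opening in per cent of the stroke, from 0 (shut) to 100 (fully open). A call has exactly 10 rows; each row is the pose to reach, as a shift and turn from the pose commanded when the call began; what a row does not reach only later rows make up. A row lasts 1/8 s, in which the tool goes at most 62.5 mm and 10.7 degrees, less where a joint would pass 70% of its speed; a pose out of reach is approached as far as the arm can. A call with a gripper value outside its range is refused whole. The fingers move at their own pace and stop on an object; "grip_force" is the grip in N (left out, the last holds). Time passes only in rows, so rows that repeat a pose let the fingers close, or fill a call up. It gives the time, the measured TCP pose, the force and the opening at its end, in the units of the state.
- manip.read_state(): the state, without advancing time (a new reading comes with each control period).
- manip.camera(name): name is "scene" or "top"; returns (picture, depth): 400x640x3 uint8, red, green, blue; 400x640 float32, mm along the optical axis (not along the pixel's ray), 0 where there is no reading.
- manip.camera_info(name): a dict with "intrinsics" (3x3 intrinsics, pixels), "dist" ([k1, k2, p1, p2, k3] as OpenCV has them; the pictures are not rectified), "extrinsics" (4x4, takes a point from world to camera coordinates). Camera axes: x right, y down, z forward; pixel columns grow to the right and rows downward; lengths in mm; the calibration is good to about 2 mm. A picture is of the moment at which its call begins. camera_info takes no time and is no camera call.
- manip.sign_off(): hands the job in, once; it reports no verdict.
The state is a dict: "clock": time; "joints": joint angles; "qd": joint speeds; "effort": joint torques, N m; "eef_pos": TCP position; "eef_rot": TCP orientation; "wrist_force": force on the tool from outside, world axes, zero at the start; "moment": the same for the moment, N m; "finger_gap": finger opening in mm.
Only numpy, scipy, OpenCV 4.12 (cv2) and the standard library are available. Lean on these libraries where they do the work, as an engineer would, in place of code of your own. Each camera call takes 0.05 s, during which the arm holds its last target.

## Working session

There is one attempt and no reset: what is moved stays moved. The work goes in short steps, Python scripts to look and compute and a tool call to move; the robot and the scene stay as the last step left them, time stands still between calls to the robot, and variables do not carry over. Pictures are saved under pics/ and viewed, and the job is handed in when it is done.

Besides the shell and the picture viewer there is one more tool, called as a command line: name --argument value ..., lists and objects as JSON in quotes. apply_moves: Moves the arm, as the interface text tells. Its arguments: {"type":"object","properties":{"series":{"type":"array","items":{"type":"array"}},"grip_force":{"type":"number"}},"required":["series"]}

```bash
mkdir -p pics; python3 - <<'E'
from cell import manip
import cv2,numpy as np
print(manip.read_state())
for n in("scene","top"):
    p,d=manip.camera(n); cv2.imwrite(f"pics/{n}0.png",p[:,:,::-1]); np.save(f"pics/{n}0_d.npy",d); np.save(f"pics/{n}0.npy",p)
    print(n,manip.camera_info(n))
E
```

```text
{'clock': 0.0, 'joints': array([-1.19259929e+00,  3.00461666e-01,  1.52160484e+00,  1.92926129e-05,
        1.32069890e+00, -6.65907134e-02]), 'qd': array([ 0.00141307,  0.00039497, -0.00203634,  0.00062252,  0.00040145,
       -0.00038992]), 'effort': array([ 3.07267692e-03, -5.31791639e+01, -3.52731442e+01,  7.09113549e-02,
        2.43796018e-02, -8.73013005e-05]), 'eef_pos': array([ 236.56259218, -496.25671639,  229.88144009]), 'eef_rot': array([-3.14149597e+00,  1.16891191e-03, -1.12601331e+00]), 'wrist_force': array([ 0.4763629 , -0.02345138, -0.1150025 ]), 'moment': array([-0.01026703,  0.00258485, -0.04439322]), 'finger_gap': 93.77656383610775}
scene {'intrinsics': array([[404.95948754,   0.        , 322.61095319],
       [  0.        , 404.95948754, 206.69679628],
       [  0.        ,   0.        ,   1.        ]]), 'dist': array([-0.04401569,  0.        ,  0.        ,  0.        ,  0.        ]), 'extrinsics': array([[-6.49196053e-01, -7.60519392e-01, -1.24394085e-02,
         4.06371932e+02],
       [-4.95602091e-01,  4.35349765e-01, -7.51564468e-01,
         3.32503015e+02],
       [ 5.76994846e-01, -4.81747689e-01, -6.59542350e-01,
         6.34726364e+02],
       [ 0.00000000e+00,  0.00000000e+00,  0.00000000e+00,
         1.00000000e+00]])}
top {'intrinsics': array([[373.44106938,   0.        , 319.91900154],
       [  0.        , 373.44106938, 203.39672998],
       [  0.        ,   0.        ,   1.        ]]), 'dist': array([-0.04200904,  0.        ,  0.        ,  0.        ,  0.        ]), 'extrinsics': array([[-2.94674589e-02, -9.99565720e-01,  1.99565310e-04,
         3.15063738e+01],
       [-9.70587165e-01,  2.85654368e-02, -2.39049308e-01,
         5.95026467e+02],
       [ 2.38939793e-01, -7.23787119e-03, -9.71007409e-01,
         7.89889255e+02],
       [ 0.00000000e+00,  0.00000000e+00,  0.00000000e+00,
         1.00000000e+00]])}
```

View pics/scene0.png

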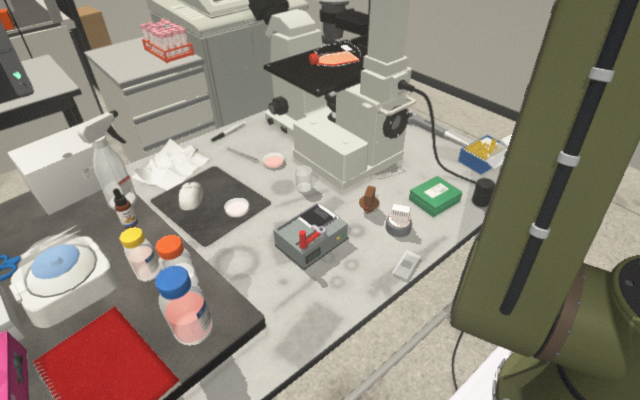

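View pics/top0.png

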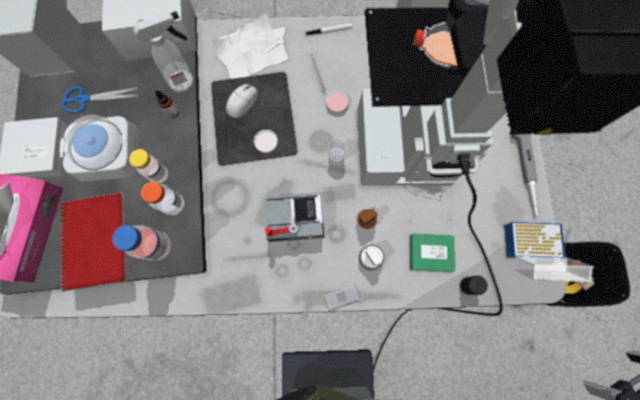

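```bash
cat > h.py <<'E'
import cv2,numpy as np
from cell import manip
def ray(n,u,v,z):
    "pixel -> world point at height z"
    c=manip.camera_info(n);K=c["intrinsics"];T=c["extrinsics"]
    q=cv2.undistortPoints(np.array([[[u,v]]],float),K,c["dist"])[0,0]
    R=T[:3,:3];o=-R.T@T[:3,3];d=R.T@np.array([q[0],q[1],1]);
    return o+d*(z-o[2])/d[2]
def proj(n,P):
    c=manip.camera_info(n);T=c["extrinsics"]
    r,_=cv2.Rodrigues(T[:3,:3]);return cv2.projectPoints(np.array(P,float).reshape(-1,3),r,T[:3,3],c["intrinsics"],c["dist"])[0][:,0]
def crop(src,out,x0,y0,x1,y1,s):
    p=np.load(src)[y0:y1,x0:x1,::-1]; cv2.imwrite(out,cv2.resize(p,None,fx=s,fy=s,interpolation=cv2.INTER_CUBIC))
E
python3 - <<'E'
from h import *
crop("pics/top0.npy","pics/c1.png",250,180,410,300,5)
crop("pics/scene0.npy","pics/c2.png",265,180,425,290,5)
E
```

```text
(no output)
```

View pics/c1.png

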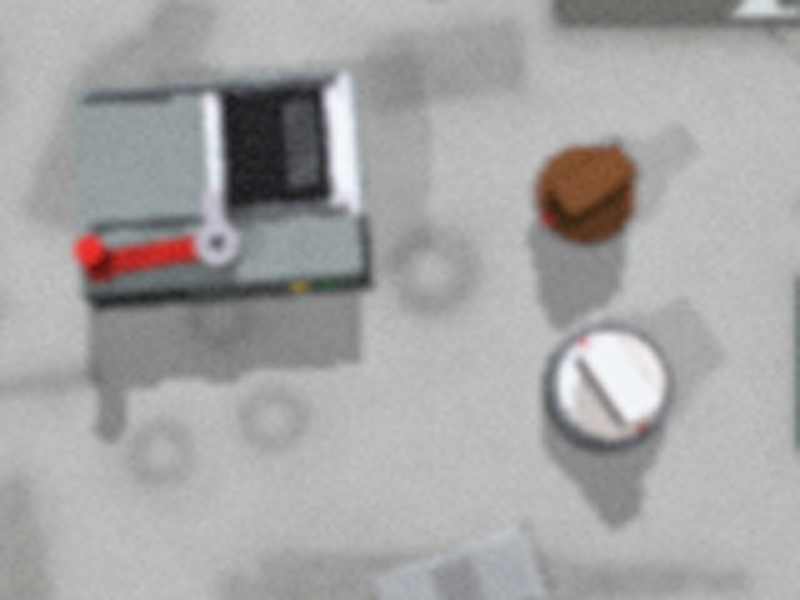

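View pics/c2.png

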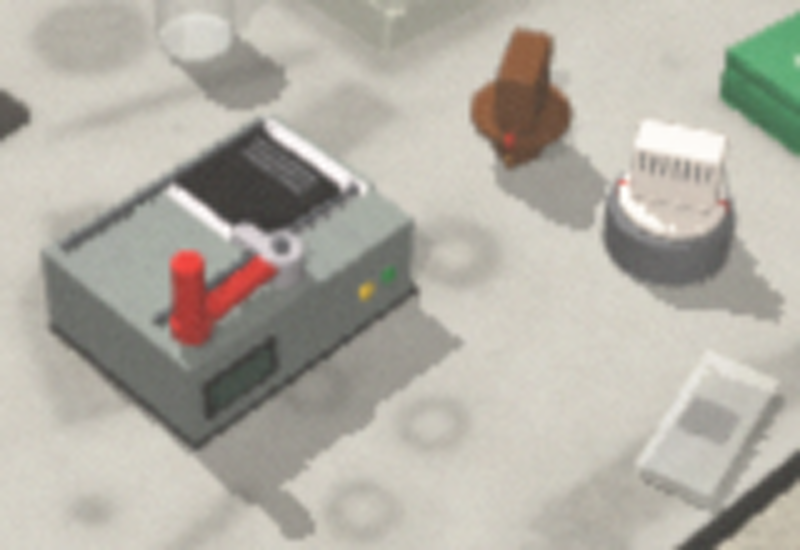

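```bash
python3 - <<'E'
from h import *
from scipy.optimize import least_squares
for n in("scene","top"):
    T=manip.camera_info(n)["extrinsics"];print(n,"cam at",-T[:3,:3].T@T[:3,3])
t=lambda a,b:(250+(a-2)/5,180+(b-2)/5); s=lambda a,b:(265+(a-2)/5,180+(b-2)/5)
obs=[("scene",s(45,255),(38,98,50)),("scene",s(265,120),(38,-38,50)),("scene",s(412,225),(-62,-38,50)),("scene",s(195,366),(-62,98,50)),
("scene",s(285,243),(-46,32,66)),("top",t(217,242),(-46,32,66)),("top",t(80,90),(38,98,50)),("top",t(350,72),(38,-38,50)),("top",t(368,272),(-62,-38,50)),("top",t(88,292),(-62,98,50))]
def W(p,P):
    c,q=np.cos(p[2]),np.sin(p[2]);return (p[0]+c*P[0]-q*P[1],p[1]+q*P[0]+c*P[1],P[2])
def f(p,sel=None): return np.concatenate([proj(n,W(p,P))[0]-uv for n,uv,P in obs if sel in(None,n)])
for sel in(None,"scene","top"):
    r=least_squares(f,[450,80,0],args=(sel,),loss="soft_l1",x_scale=[100,100,1]);print(sel,r.x.round(3));print(r.fun.reshape(-1,2).round(1).tolist())
print("peg",ray("top",*t(90,248),99),ray("scene",*s(187,258),99))
print("piv",ray("top",*t(217,242),66),ray("scene",*s(285,243),66))
print("lamp marks",ray("top",*t(582,342),32),ray("top",*t(642,428),32),"sc",ray("scene",*s(623,183),32),ray("scene",*s(725,203),32))
print("collar/cup edges", ray("top",*t(607,387),30))
for n in("scene","top"):
    d=np.load(f"pics/{n}0_d.npy")
    print(n,d[195:200,395:402] if n=="scene" else d[254:258,370:375])
E
```

```text
scene cam at [ 62.37040273 470.07658507 673.58139596]
top cam at [389.71748882  20.21261691 909.22269607]
None [5.87621e+02 4.72830e+01 5.50000e-02]
[[-0.5, -0.4], [0.6, -1.6], [1.9, -1.8], [-0.3, 1.8], [-0.5, 1.3], [0.2, 0.5], [-1.9, -0.4], [1.0, -1.4], [1.0, -0.1], [-1.4, 0.8]]
scene [5.88361e+02 4.73260e+01 6.50000e-02]
[[-0.6, -0.2], [0.2, -1.8], [1.7, -2.2], [-0.0, 1.7], [-0.5, 1.1]]
top [5.87234e+02 4.68210e+01 4.30000e-02]
[[0.2, 0.5], [-1.6, -0.7], [1.4, -1.1], [0.9, 0.3], [-1.6, 0.5]]
peg [534.06215846 130.904461    99.        ] [535.52072621 130.18787194  99.        ]
piv [541.04843232  77.23153224  66.        ] [542.14352749  73.32144737  66.        ]
lamp marks [494.35322565 -91.52100893  32.        ] [ 453.40046861 -117.1925897    32.        ] sc [495.41659504 -93.55866187  32.        ] [ 455.05700614 -118.8368036    32.        ]
collar/cup edges [ 473.10901399 -102.29611023   30.        ]
scene [[1048.7567 1049.0354 1049.337  1052.6555 1048.6923 1050.4877 1047.6747]
 [1048.9249 1048.5132 1047.3372 1048.9384 1044.9996 1046.2966 1044.8087]
 [1045.264  1042.5612 1040.5815 1045.4224 1040.1228 1041.2057 1042.6536]
 [1039.7444 1040.1215 1043.1857 1042.8402 1041.2427 1040.0059 1039.7672]
 [1036.5948 1038.9159 1037.4924 1037.2007 1038.5988 1035.7289 1039.1033]]
top [[837.0609  841.5215  836.8991  841.2308  839.9205 ]
 [839.4091  839.1182  839.6402  837.3069  837.104  ]
 [840.38416 840.4555  839.42236 839.627   837.87915]
 [837.106   836.8796  839.6889  839.0865  839.0143 ]]
```

Candidates for the lamp: the white one in the grey cup at top (372,257) / scene (398,220), versus the brown look-alike at top (367,217) / scene (370,200). The close crop shows a white grip, a white collar with red marks and a grey cup, so I choose the white one. The red peg is at top (268,229) and the test stand at top (295,217).

First I go above the peg.

apply_moves --series '[[[2.5, 5.2, 0], [0, 0, 0.16], 100], [[5, 10.4, 0], [0, 0, 0.32], 100], [[7.5, 15.6, 0], [0, 0, 0.48], 100], [[10, 20.8, 0], [0, 0, 0.64], 100], [[12.5, 26, 0], [0, 0, 0.8], 100], [[15, 31.2, 0], [0, 0, 0.96], 100], [[17.5, 36.4, 0], [0, 0, 1.12], 100], [[20, 41.6, 0], [0, 0, 1.28], 100], [[22.5, 46.8, 0], [0, 0, 1.44], 100], [[25, 52, 0], [0, 0, 1.6], 100]]' --grip_force 10

```text
clock: 1.35
eef_pos: [487.1, 25.4, 230.4]
eef_rot: [3.142, 0.0, 0.479]
wrist_force: [1.2, -0.4, -0.5]
finger_gap: 93.7
```

apply_moves --series '[[[2.4, 5.3, 0], [0, 0, 0], 100], [[4.8, 10.7, 0], [0, 0, 0], 100], [[4.8, 10.7, -4], [0, 0, 0], 100], [[4.8, 10.7, -8], [0, 0, 0], 100], [[4.8, 10.7, -11], [0, 0, 0], 70], [[4.8, 10.7, -13.2], [0, 0, 0], 40], [[4.8, 10.7, -13.2], [0, 0, 0], 25], [[4.8, 10.7, -13.2], [0, 0, 0], 0], [[4.8, 10.7, -13.2], [0, 0, 0], 0], [[4.8, 10.7, -13.2], [0, 0, 0], 0]]'

```text
clock: 2.6
eef_pos: [534.9, 130.6, 99.1]
eef_rot: [3.141, -0.001, 0.474]
wrist_force: [-0.5, 0.0, 0.1]
finger_gap: 37.4
```

```bash
python3 - <<'E'
from h import *
p,d=manip.camera("scene");np.save("pics/s1.npy",p);crop("pics/s1.npy","pics/s1.png",220,100,420,280,4);print(manip.read_state())
E
```

```text
{'clock': 2.65, 'joints': array([ 1.72862536e-01,  4.44325406e-01,  1.65131467e+00, -4.41604498e-05,
        1.04517728e+00, -3.01161369e-01]), 'qd': array([-0.0003465 ,  0.00234964,  0.00232633, -0.00202309,  0.00082685,
       -0.00132074]), 'effort': array([-1.00808545e-04, -5.66428900e+01, -3.06190968e+01,  5.75622660e-02,
        4.24269133e-02,  1.33850085e-04]), 'eef_pos': array([534.82545566, 130.52748357,  98.94834819]), 'eef_rot': array([ 3.14132618e+00, -7.29065575e-04,  4.74046145e-01]), 'wrist_force': array([-0.0667621 , -0.41446471, -0.26789263]), 'moment': array([-0.01327073, -0.12914482,  0.02947029]), 'finger_gap': 33.301272735210325}
```

View pics/s1.png

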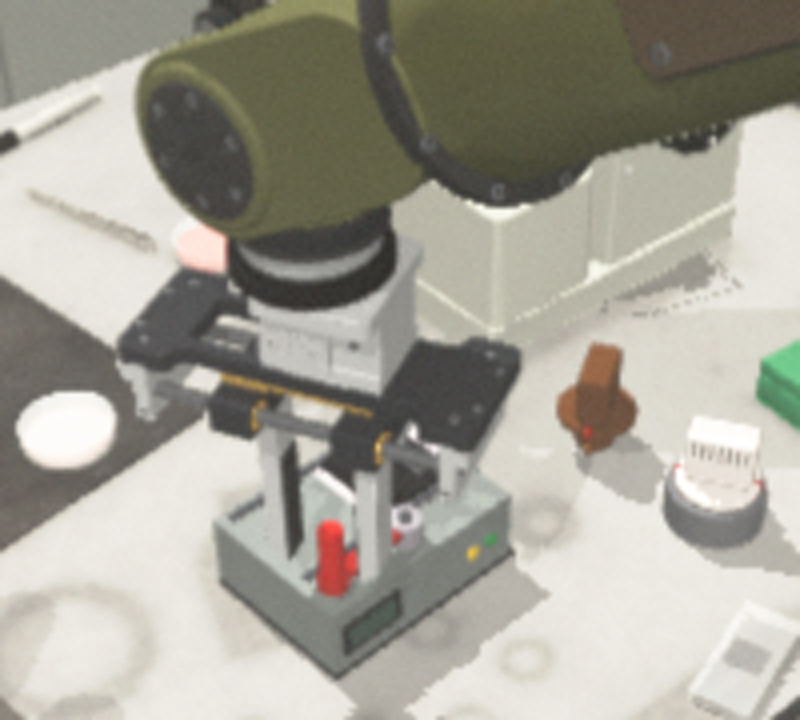

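```bash
python3 - <<'E'
from h import *
for P in [(534.8,130.5,74),(534.8,130.5,99)]: print((proj("scene",P)[0]-[220,100])*4)
c,s=np.cos(.474),np.sin(.474)
for g in(17,-17):print((proj("scene",(534.8+g*c,130.5+g*s,74))[0]-[220,100])*4)
E
```

```text
[330.6434022  560.45315993]
[328.40087259 525.84741892]
[300.69954253 551.67857328]
[360.95386354 569.32994171]
```

apply_moves --series '[[[0, 0, 0], [0, 0, 0], 0], [[0, 0, 0], [0, 0, 0], 0], [[0, 0, 0], [0, 0, 0], 0], [[-1.05, -0.23, 0], [0, 0, 0], 0], [[-2.1, -0.7, 0], [0, 0, 0], 0], [[-3.02, -1.37, 0], [0, 0, 0], 0], [[-3.79, -2.22, 0], [0, 0, 0], 0], [[-4.37, -3.22, 0], [0, 0, 0], 0], [[-4.72, -4.31, 0], [0, 0, 0], 0], [[-4.83, -5.16, 0], [0, 0, 0], 0]]' --grip_force 15

```text
clock: 3.9
eef_pos: [486.6, 79.1, 99.0]
eef_rot: [-3.142, -0.002, 0.474]
wrist_force: [3.6, 5.0, 1.1]
finger_gap: 14.0
```

```bash
python3 - <<'E'
from h import *
p,d=manip.camera("scene");np.save("pics/s2.npy",p);crop("pics/s2.npy","pics/s2.png",220,100,420,280,4);s=manip.read_state();print(s["eef_pos"],s["wrist_force"],s["finger_gap"])
E
```

```text
[486.5675564   78.34775443  98.92364568] [ 0.61729293 -0.14764937  3.76525955] 13.850312355271098
```

View pics/s2.png

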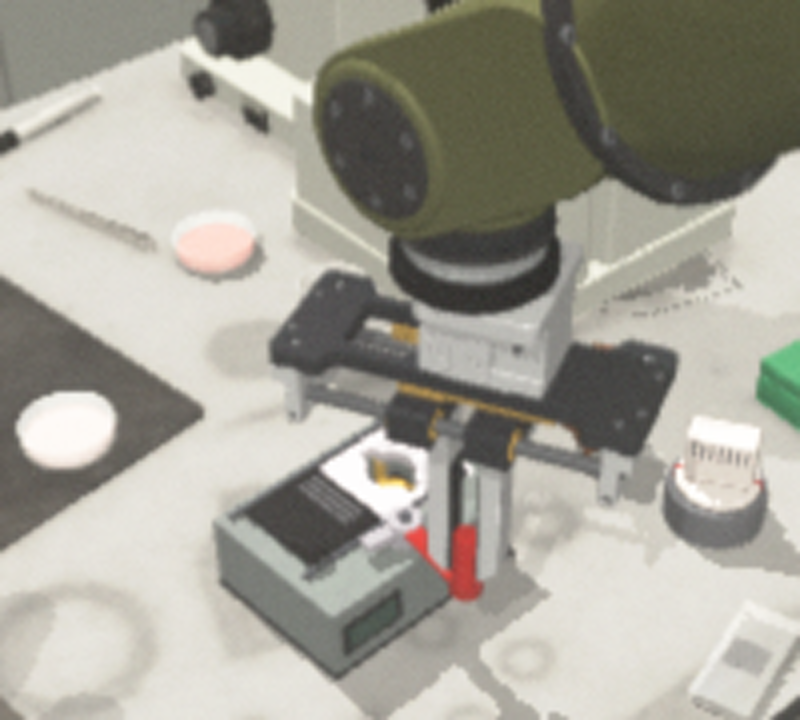

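apply_moves --series '[[[0, 0, 0], [0, 0, 0], 100], [[0, 0, 0], [0, 0, 0], 100], [[0, 0, 2], [0, 0, 0.15], 100], [[0, 0, 5], [0, 0, 0.3], 100], [[0, -2, 8], [0, 0, 0.48], 100], [[-0.3, -6, 8], [0, 0, 0.66], 100], [[-0.6, -10, 8], [0, 0, 0.84], 100], [[-0.9, -14, 8], [0, 0, 1.02], 100], [[-1.2, -18.4, 8], [0, 0, 1.2], 100], [[-1.2, -18.4, 8], [0, 0, 1.38], 100]]'

```text
clock: 5.2
eef_pos: [473.9, -107.1, 178.2]
eef_rot: [-3.141, -0.0, 1.857]
wrist_force: [0.5, -0.1, 0.6]
finger_gap: 94.0
```

```bash
python3 - <<'E'
from h import *
p,d=manip.camera("scene");np.save("pics/s3.npy",p);crop("pics/s3.npy","pics/s3.png",265,180,425,290,5)
p,d=manip.camera("top");np.save("pics/t3.npy",p);crop("pics/t3.npy","pics/t3.png",250,180,410,300,5);s=manip.read_state();print(s["eef_pos"],s["eef_rot"])
E
```

```text
[ 474.15266382 -105.41347202  178.17957806] [-3.14097430e+00 -3.36951214e-04  1.85539146e+00]
```

View pics/s3.png

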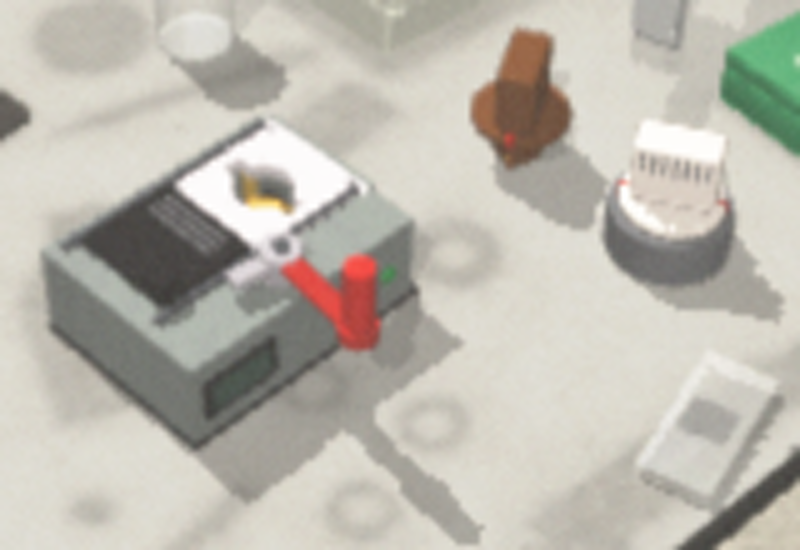

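View pics/t3.png

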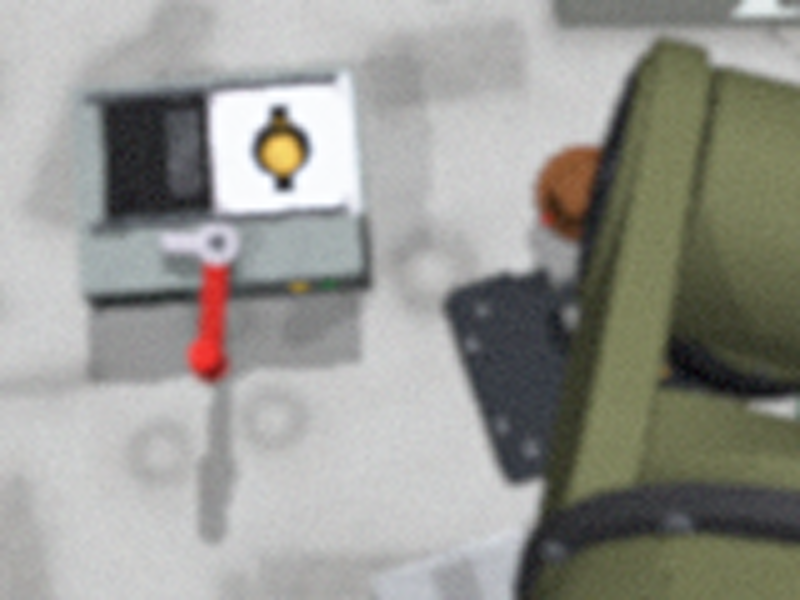

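```bash
python3 - <<'E'
from h import *
t=np.load("pics/t3.npy");s=np.load("pics/s3.npy")
a=cv2.resize(t[190:228,288:326,::-1],None,fx=10,fy=10,interpolation=cv2.INTER_CUBIC)
b=cv2.resize(s[202:232,296:344,::-1],None,fx=8,fy=8,interpolation=cv2.INTER_CUBIC)
o=np.zeros((380,780,3),np.uint8);o[:380,:380]=a;o[:240,390:774]=b;cv2.imwrite("pics/hole.png",o)
for n,im,(x0,y0,x1,y1) in(("top",t,(298,198,316,220)),("scene",s,(307,208,328,228))):
    k=8;c=cv2.resize(cv2.cvtColor(im,cv2.COLOR_RGB2HSV)[y0:y1,x0:x1],None,fx=k,fy=k,interpolation=cv2.INTER_CUBIC).astype(int)
    m=((c[...,2]<150)|(c[...,1]>80)).astype(np.uint8)
    nn,l,st,ce=cv2.connectedComponentsWithStats(m);i=1+st[1:,4].argmax();u,v=ce[i]
    uu,vv=(u+.5)/k-.5+x0,(v+.5)/k-.5+y0
    pts=np.argwhere(l==i)[:,::-1]; 
    W=np.array([ray(n,(x+.5)/k-.5+x0,(y+.5)/k-.5+y0,50)[:2] for x,y in pts[::7]])
    w,e=np.linalg.eigh(np.cov((W-W.mean(0)).T));print(n,uu,vv,st[i],W.mean(0),e[:,1],np.sqrt(w),W.min(0),W.max(0))
E
```

```text
top 305.7309184537246 209.18965152370203 [  22   27   89  134 7088] [588.08908118  47.75622743] [-0.99904514 -0.04368984] [6.00354888 8.9812425 ] [567.84381542  34.50855373] [608.20473763  60.53580334]
scene 317.40180942895086 218.00297144754316 [  41   53   90   61 3765] [586.17344388  48.56971705] [-0.93705781 -0.34917426] [4.94141279 7.52075784] [570.29888991  37.47688181] [604.26249136  59.17871404]
```

View pics/hole.png

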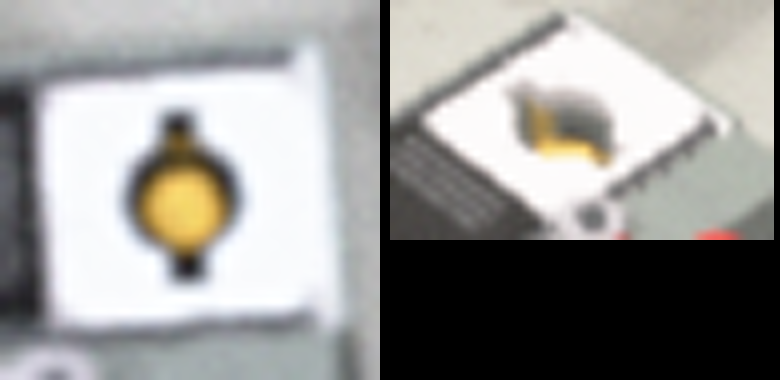

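```bash
python3 - <<'E'
from h import *
print("peg top",ray("top",250+206/5,180+(346-2)/5,99),"scene",ray("scene",265+(359-2)/5,180+(262-2)/5,99))
print("hole scene outline",ray("scene",317.5,217.2,50))
for P in [(587,48)]:
  for q in [(22,0),(-22,0),(0,15),(0,-15)]: 
    x=proj("scene",(P[0]+q[0]-.05*q[1],P[1]+q[1]+.05*q[0],50))[0];print(q,(x+.5-[296,202])*8+[390,0])
E
```

```text
peg top [489.44496951  79.4944167   99.        ] scene [488.19263715  79.58526719  99.        ]
hole scene outline [588.08534312  46.75827808  50.        ]
(22, 0) [512.95243868  92.03708934]
(-22, 0) [618.64725199 168.00758532]
(0, 15) [525.85820659 154.83599395]
(0, -15) [603.69291175 104.62122137]
```

apply_moves --series '[[[0, 0, -3], [0, 0, 0.18], 100], [[0, 0, -6], [0, 0, 0.276], 100], [[0, 0, -9], [0, 0, 0.276], 80], [[0, 0, -11], [0, 0, 0.276], 60], [[0, 0, -11.6], [0, 0, 0.276], 40], [[0, 0, -11.6], [0, 0, 0.276], 0], [[0, 0, -11.6], [0, 0, 0.276], 0], [[0, 0, -11.6], [0, 0, 0.276], 0], [[0, 0, -11.6], [0, 0, 0.276], 0], [[0, 0, -11.6], [0, 0, 0.276], 0]]' --grip_force 40

```text
clock: 6.55
eef_pos: [474.4, -105.1, 62.6]
eef_rot: [3.141, 0.0, 2.13]
wrist_force: [-0.7, 0.2, 2.1]
finger_gap: 19.8
```

apply_moves --series '[[[0, 0, 2], [0, 0, 0], 0], [[0, 0, 5], [0, 0, 0], 0], [[0, 0, 8], [0, 0, 0], 0], [[1.6, 2, 10], [0, 0, -0.07], 0], [[4, 5.2, 10], [0, 0, -0.2], 0], [[6.4, 8.4, 10], [0, 0, -0.35], 0], [[8.8, 11.8, 9], [0, 0, -0.51], 0], [[10.6, 14.2, 8], [0, 0, -0.51], 0], [[11.35, 15.26, 7], [0, 0, -0.51], 0], [[11.35, 15.26, 7], [0, 0, -0.51], 0]]'

```text
clock: 7.8
eef_pos: [587.3, 47.5, 131.4]
eef_rot: [-3.14, -0.0, 1.621]
wrist_force: [0.1, -0.9, -0.6]
finger_gap: 19.9
```

```bash
python3 - <<'E'
from h import *
p,d=manip.camera("scene");np.save("pics/s4.npy",p);crop("pics/s4.npy","pics/s4.png",270,150,370,250,6)
s=manip.read_state();print(s)
E
```

```text
{'clock': 7.85, 'joints': array([ 1.77508654e-02,  4.81019686e-01,  1.50895652e+00, -1.78244490e-04,
        1.15261664e+00, -1.60226893e+00]), 'qd': array([-0.01383013, -0.02100925, -0.00058819, -0.00045945,  0.00311844,
       -0.00158437]), 'effort': array([ 1.17501263e+00, -5.96868074e+01, -3.29363823e+01,  3.50044761e-02,
       -1.10780875e-03,  7.61014991e-02]), 'eef_pos': array([587.39306579,  46.9935809 , 132.13179855]), 'eef_rot': array([-3.14058783e+00,  1.31258474e-04,  1.62009233e+00]), 'wrist_force': array([-0.13548319, -0.66442286, -1.685437  ]), 'moment': array([ 0.01812042, -0.14659615,  0.0239985 ]), 'finger_gap': 19.672900297197216}
```

View pics/s4.png

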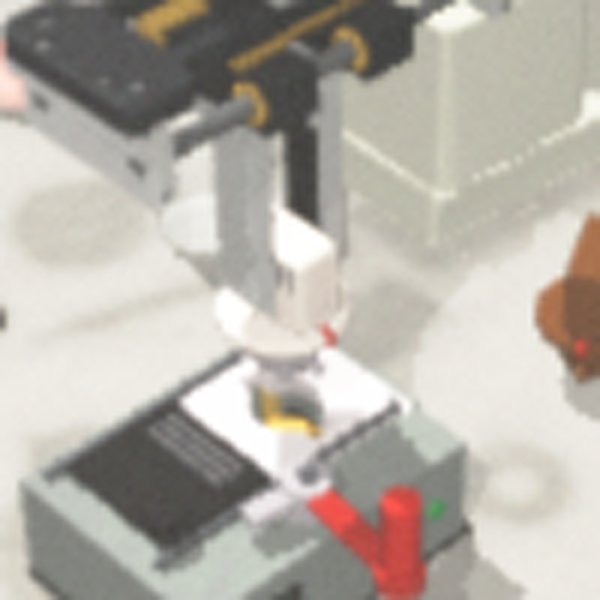

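```bash
cat > ov.py <<'E'
from h import *
def overlay(src,out,n,box,s,lamp,yaw,zf,hole,hyaw,show=True):
    x0,y0,x1,y1=box
    im=cv2.resize(np.load(src)[y0:y1,x0:x1,::-1],None,fx=s,fy=s,interpolation=cv2.INTER_CUBIC)
    def poly(P,col,cl=True):
        q=((proj(n,P)+.5-[x0,y0])*s).astype(np.int32);cv2.polylines(im,[q],cl,col,1)
    a=np.linspace(0,2*np.pi,60)
    for z in(23,29): poly([(lamp[0]+25*np.cos(t),lamp[1]+25*np.sin(t),zf+z) for t in a],(255,0,0))
    c,q=np.cos(yaw),np.sin(yaw)
    poly([(lamp[0]+c*x-q*y,lamp[1]+q*x+c*y,zf+63) for x,y in((20,10),(-20,10),(-20,-10),(20,-10))],(255,0,0))
    for sg in(1,-1): poly([(lamp[0]+sg*25*c,lamp[1]+sg*25*q,zf+z) for z in(27,31)],(0,255,255))
    poly([(lamp[0]+13*np.cos(t),lamp[1]+13*np.sin(t),zf+3) for t in a],(255,255,0))
    c,q=np.cos(hyaw),np.sin(hyaw);H=[]
    b=np.arcsin(5.5/15)
    for k in(0,np.pi):
        L=[(22,-5.5),(22,5.5)]+[(15*np.cos(t),15*np.sin(t)) for t in np.linspace(b,np.pi-b,20)]
        H+=[(np.cos(k)*x-np.sin(k)*y,np.sin(k)*x+np.cos(k)*y) for x,y in L]
    poly([(hole[0]+c*x-q*y,hole[1]+q*x+c*y,50) for x,y in H],(0,0,255))
    cv2.imwrite(out,im)
E
python3 - <<'E'
from ov import *
overlay("pics/s4.npy","pics/o4.png","scene",(290,180,350,230),12,(587.4,47),.05,73,(588,47.5),.05)
overlay("pics/t3.npy","pics/o3.png","top",(285,185,330,230),12,(487,-205),.05,73,(588,47.5),.05)
E
```

```text
(no output)
```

View pics/o4.png

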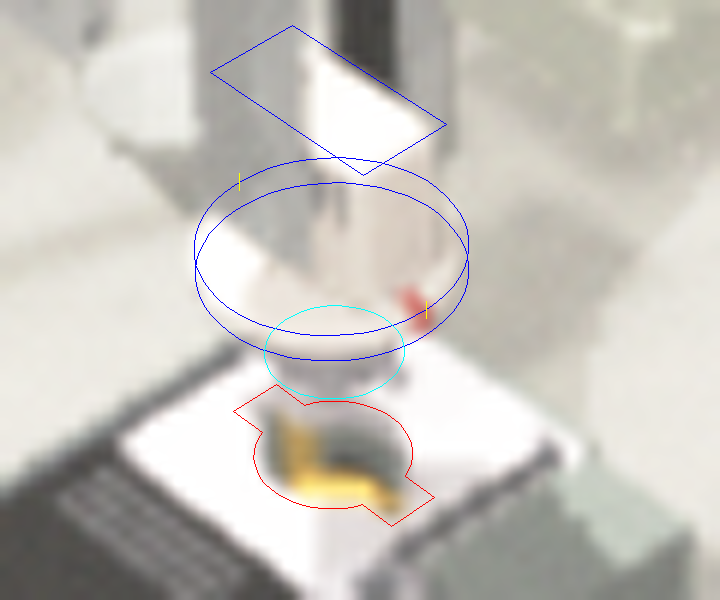

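View pics/o3.png

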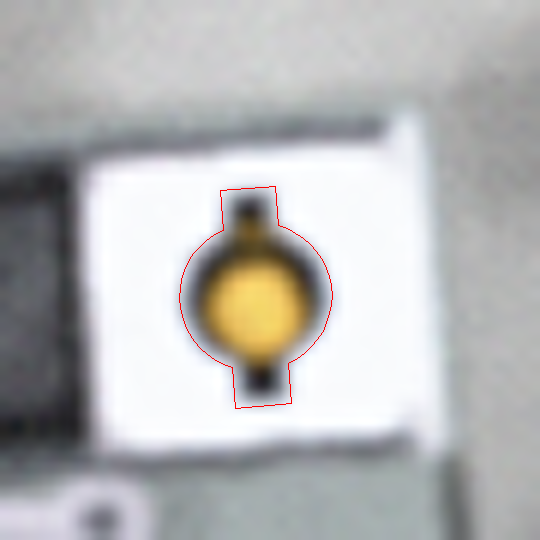

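apply_moves --series '[[[0.05, 0, -0.8], [0, 0, 0], 0], [[0.05, 0, -1.6], [0, 0, 0], 0], [[0.05, 0, -2], [0, 0, 0], 0], [[0.05, 0, -2.3], [0, 0, 0], 0], [[0.05, 0, -2.5], [0, 0, 0], 0], [[0.05, 0, -2.7], [0, 0, 0], 0], [[0.05, 0, -2.9], [0, 0, 0], 0], [[0.05, 0, -3.1], [0, 0, 0], 0], [[0.05, 0, -3.2], [0, 0, 0], 0], [[0.05, 0, -3.2], [0, 0, 0], 0]]'

```text
clock: 9.1
eef_pos: [588.3, 47.5, 100.4]
eef_rot: [-3.141, 0.0, 1.62]
wrist_force: [-0.1, 1.2, -0.8]
finger_gap: 20.0
```

```bash
python3 - <<'E'
from ov import *
p,d=manip.camera("scene");np.save("pics/s5.npy",p)
s=manip.read_state();print(s)
e=s["eef_pos"];overlay("pics/s5.npy","pics/o5.png","scene",(290,170,350,230),10,e[:2],s["eef_rot"][2]-1.571,e[2]-59.2,(588,47.5),.05)
E
```

```text
{'clock': 9.15, 'joints': array([ 1.85413918e-02,  5.20978354e-01,  1.53000887e+00, -2.92400912e-05,
        1.09053372e+00, -1.60142626e+00]), 'qd': array([ 0.00212166, -0.00282068, -0.00105351,  0.00048665,  0.00010383,
       -0.00056907]), 'effort': array([ 7.52289070e-04, -6.20110416e+01, -3.17405069e+01, -1.62949960e-02,
        6.65087043e-02, -5.51020025e-05]), 'eef_pos': array([588.37158082,  47.51039948, 100.49106881]), 'eef_rot': array([3.14152178e+00, 2.81170722e-05, 1.61998116e+00]), 'wrist_force': array([ 0.28798752,  0.11763903, -1.29371297]), 'moment': array([ 0.08673634, -0.1558969 , -0.00084111]), 'finger_gap': 19.634737808484527}
```

View pics/o5.png

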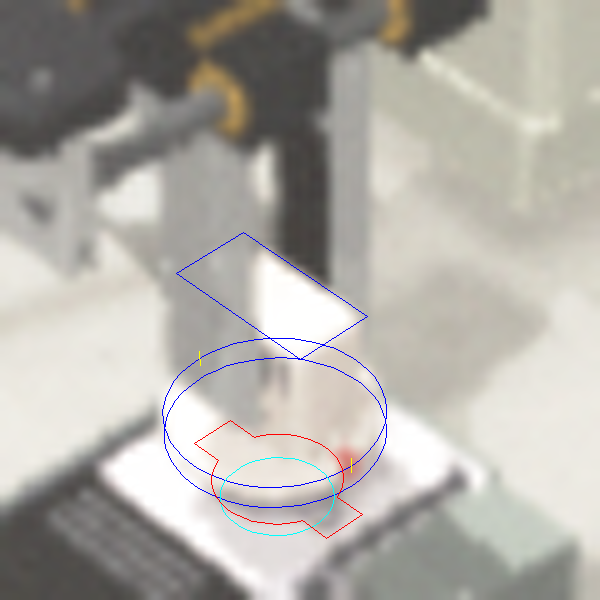

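apply_moves --series '[[[0, 0, -0.1], [0, 0, 0], 0], [[0, 0, -0.2], [0, 0, 0], 0], [[0, 0, -0.3], [0, 0, 0], 0], [[0, 0, -0.4], [0, 0, 0], 0], [[0, 0, -0.5], [0, 0, 0], 0], [[0, 0, -0.6], [0, 0, 0], 0], [[0, 0, -0.7], [0, 0, 0], 0], [[0, 0, -0.8], [0, 0, 0], 0], [[0, 0, -0.8], [0, 0, 0], 0], [[0, 0, -0.8], [0, 0, 0], 0]]'

```text
clock: 10.4
eef_pos: [588.4, 47.5, 92.5]
eef_rot: [3.141, 0.0, 1.62]
wrist_force: [-1.4, -0.4, 3.6]
finger_gap: 19.5
```

```bash
python3 - <<'E'
from ov import *
s=manip.read_state();print(s["eef_pos"],s["wrist_force"],s["moment"])
E
```

```text
[588.39036901  47.52848389  92.54859335] [-1.37731211 -0.4097916   3.60344389] [0.07325725 0.24482352 0.03467509]
```

apply_moves --series '[[[0, 0, -0.1], [0, 0, 0], 0], [[0, 0, -0.2], [0, 0, 0], 0], [[0, 0, -0.3], [0, 0, 0], 0], [[0, 0, -0.4], [0, 0, 0], 0], [[0, 0, -0.5], [0, 0, 0], 0], [[0, 0, -0.55], [0, 0, 0], 0], [[0, 0, -0.6], [0, 0, 0], 0], [[0, 0, -0.6], [0, 0, 0], 0], [[0, 0, -0.6], [0, 0, 0], 0], [[0, 0, -0.6], [0, 0, 0], 0]]'

```text
clock: 11.65
eef_pos: [588.4, 47.5, 86.7]
eef_rot: [3.141, 0.0, 1.62]
wrist_force: [-2.5, 0.4, 7.1]
finger_gap: 19.4
```

```bash
python3 - <<'E'
from ov import *
s=manip.read_state();print(s["eef_pos"],s["wrist_force"],s["moment"])
p,d=manip.camera("scene");np.save("pics/s6.npy",p)
e=s["eef_pos"];overlay("pics/s6.npy","pics/o6.png","scene",(290,170,350,230),10,e[:2],s["eef_rot"][2]-1.571,e[2]-59.2,(588,47.5),.05)
E
```

```text
[588.43316745  47.52907745  86.69877123] [-2.50014636  0.42674746  7.09966968] [ 0.00173999  0.4078463  -0.01884415]
```

View pics/o6.png

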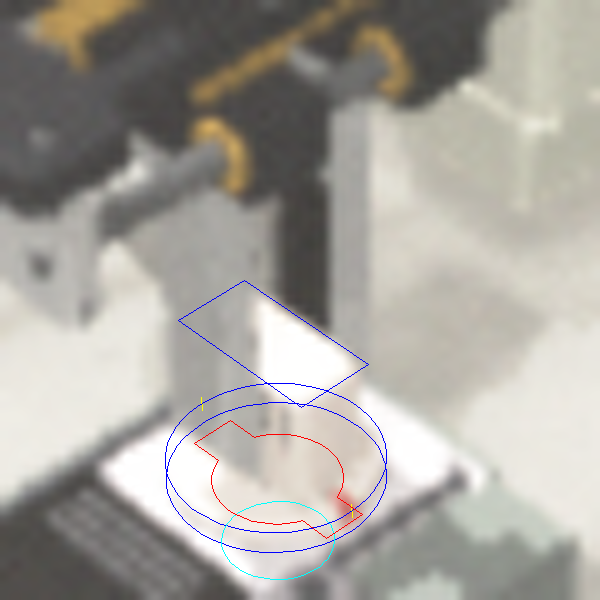

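apply_moves --series '[[[-0.05, 0, -0.05], [0, 0, 0], 0], [[-0.05, 0, -0.06], [0, 0, 0], 0], [[-0.05, 0, -0.06], [0, 0, -0.1], 0], [[-0.05, 0, -0.06], [0, 0, -0.2], 0], [[-0.05, 0, -0.06], [0, 0, -0.3], 0], [[-0.05, 0, -0.06], [0, 0, -0.4], 0], [[-0.05, 0, -0.06], [0, 0, -0.5], 0], [[-0.05, 0, -0.06], [0, 0, -0.6], 0], [[-0.05, 0, -0.06], [0, 0, -0.7], 0], [[-0.05, 0, -0.06], [0, 0, -0.7], 0]]' --grip_force 50

```text
clock: 12.95
eef_pos: [588.4, 47.1, 86.7]
eef_rot: [3.14, -0.001, 0.918]
wrist_force: [-2.1, -2.2, 9.7]
finger_gap: 19.7
```

```bash
python3 - <<'E'
from ov import *
s=manip.read_state();print(s["eef_pos"],s["wrist_force"],s["moment"])
E
```

```text
[588.37808727  47.13778045  86.65070481] [-2.08892054 -2.18725543  9.71828672] [-0.52978276  0.31277692 -0.06224744]
```

apply_moves --series '[[[0, 0, -0.03], [0, 0, -0.1], 0], [[0, 0, -0.05], [0, 0, -0.2], 0], [[0, 0, -0.05], [0, 0, -0.3], 0], [[0, 0, -0.05], [0, 0, -0.4], 0], [[0, 0, -0.05], [0, 0, -0.5], 0], [[0, 0, -0.05], [0, 0, -0.6], 0], [[0, 0, -0.05], [0, 0, -0.7], 0], [[0, 0, -0.05], [0, 0, -0.78], 0], [[0, 0, -0.05], [0, 0, -0.84], 0], [[0, 0, -0.05], [0, 0, -0.84], 0]]'

```text
clock: 14.2
eef_pos: [588.1, 47.0, 86.6]
eef_rot: [3.141, -0.001, 0.079]
wrist_force: [-6.3, -4.2, 17.6]
finger_gap: 19.7
```

```bash
python3 - <<'E'
from ov import *
s=manip.read_state();print(s["eef_pos"],s["eef_rot"],s["wrist_force"],s["moment"],s["finger_gap"])
p,d=manip.camera("scene");np.save("pics/s7.npy",p)
e=s["eef_pos"];overlay("pics/s7.npy","pics/o7.png","scene",(290,170,350,230),10,e[:2],s["eef_rot"][2]-1.571,e[2]-59.5,(588,47.5),.05)
crop("pics/s7.npy","pics/s7.png",265,140,385,250,5)
E
```

```text
[588.08496631  47.00276349  86.63531464] [ 3.14061073e+00 -8.21358824e-04  7.92326483e-02] [-6.26945588 -4.16811564 17.62723242] [-0.89529589  1.45546512  0.01999972] 19.688955346573348
```

View pics/o7.png

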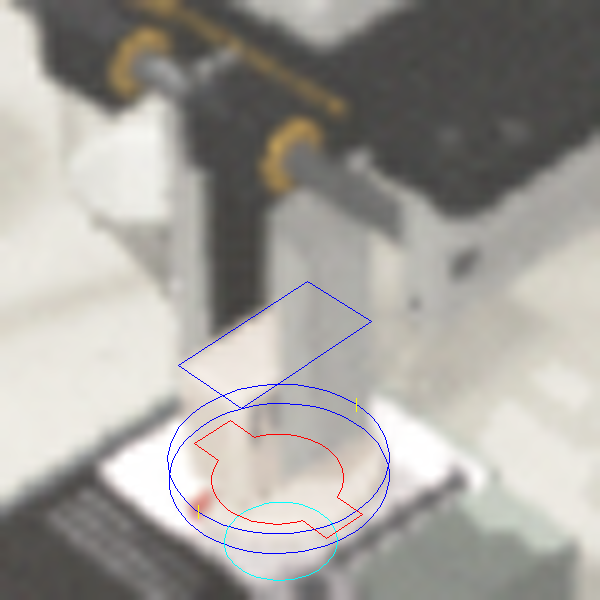

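View pics/s7.png

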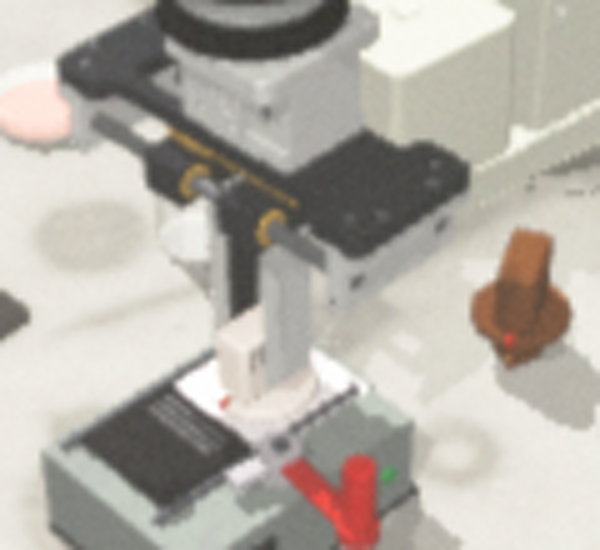

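apply_moves --series '[[[-0.02, -0.02, 0], [0, 0, -0.02], 0], [[-0.04, -0.03, 0], [0, 0, -0.03], 0], [[-0.05, -0.04, 0], [0, 0, -0.03], 0], [[-0.05, -0.04, 0], [0, 0, -0.03], 0], [[-0.05, -0.04, 0], [0, 0, -0.03], 0], [[-0.05, -0.04, 0], [0, 0, -0.03], 0], [[-0.05, -0.04, 0], [0, 0, -0.03], 0], [[-0.05, -0.04, 0], [0, 0, -0.03], 0], [[-0.05, -0.04, 0], [0, 0, -0.03], 0], [[-0.05, -0.04, 0], [0, 0, -0.03], 0]]'

```text
clock: 15.5
eef_pos: [587.9, 46.9, 86.6]
eef_rot: [3.141, -0.002, 0.05]
wrist_force: [-3.9, -1.9, 15.0]
finger_gap: 19.4
```

```bash
python3 - <<'E'
from ov import *
s=manip.read_state();print(s["eef_pos"],s["eef_rot"],s["wrist_force"],s["moment"],s["finger_gap"],s["qd"])
p,d=manip.camera("top");np.save("pics/t8.npy",p);crop("pics/t8.npy","pics/t8.png",250,160,410,270,5)
E
```

```text
[587.93959598  46.87069065  86.639172  ] [ 3.14105623e+00 -1.87827295e-03  5.01746215e-02] [-3.86296363 -1.9272207  14.96946079] [-0.43851269  0.8019586   0.22492521] 19.367197159715214 [ 0.00048157  0.00044046  0.00077918  0.00182327 -0.00131895  0.001358  ]
```

View pics/t8.png

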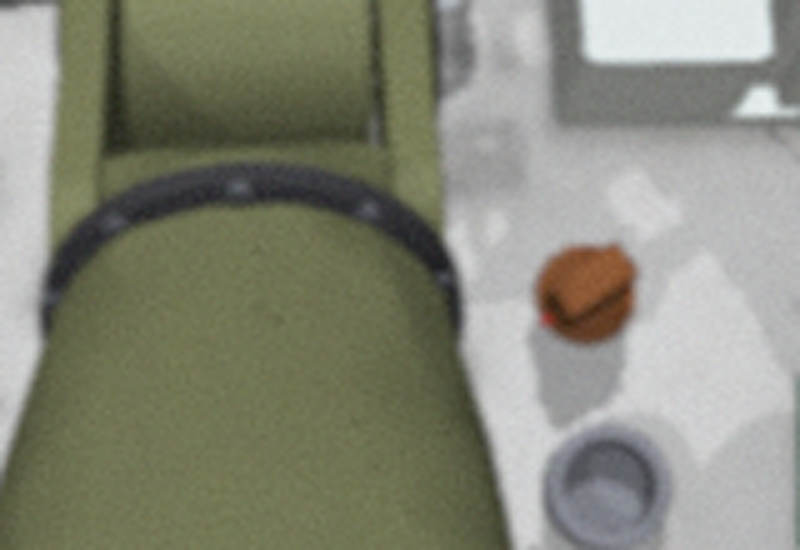

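```bash
python3 - <<'E'
from cell import manip
print(manip.sign_off())
E
```

```text
the job is handed in; nothing more can be done
None
```

I opened the shutter with the cam lever, moved the white lamp from its cup into the socket, pressed it down and turned it clockwise. At about 15.5 s I handed it in, still gripped; the interface reports no verdict.

**Last checks**
- **Depth:** the measured tool height puts the foot about 23 mm below the plate, which is home. The arm was pressing down with about 15 N. The plunger and contact ring joints can't be read directly.
- **Turn:** the lamp turned about 1.57 rad. The moment about the vertical axis rose from 0.02 to 0.22 N m over the last 0.03 rad, which fits the stop.
- **Grip:** the fingers held the lamp at a 19.4 mm opening, with 50 N commanded.
- **Shutter and look-alike:** the shutter looked open in the last scene picture. The brown look-alike was in its place in the last two pictures.

**What was not settled**
- **Sideways force:** about 4 N remained on the tool, down from about 7.5 N after I shifted it by about 0.6 mm. Its direction didn't match the small offset between commanded and measured position. I put that down to the arm flexing under the downward push.
- **Socket position:** my readings of the socket position differed by about 1 mm, and by up to 2 mm for one automatic reading. That is inside the 5 mm limit.
- **Bystanders:** I didn't check the beaker, dish or slide individually at the end. None of the moves came near them.

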